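Discharge the weighing chamber and hold its flap at the mark

ROBOT

A 6-joint arm with a two-finger parallel gripper is mounted at the origin on a cart in front of the work surface, level with it; the furniture and walls round the work are solid. World frame = base frame: x ahead of the robot, y to its left, z up, the work surface at z = 0. Lengths are in m, angles in rad, forces in N, time in s.
With the tool pointing down it reaches from about 0.3 to 0.775 m from the base axis. Payload 14.6 kg.
Tool frame: the origin (TCP) lies on the centre line of the jaws, within the pads' length; the fingertips stand 17 mm ahead of it and the grasp point (between the pads) lies 2 mm behind it (env.tips_ahead is the distance from the TCP to the fingertips, in m); z points along the fingers, y is the line along which they close (so a half turn about z gives the same grasp; the last joint's range is limited). The gripper opens to 85 mm and grips with 20 to 120 N. Pads are 22 mm wide; open, the fingers measure 114 mm over their backs; the gripper's body (76 mm by 85 mm) begins 54 mm behind the grasp point. The pads swing forward as they close: fully open they stand 13 mm farther back than shut.
Start: joints at [-0.067, 0.3, 1.521, -0, 1.321, -0.067], TCP at [0.55, -0, 0.213] pointing down, gripper open.
Joint ranges: [-3.03, 3.03], [-0.79, 2.21], [0.23, 2.52], [-1.04, 4.18], [0, 3.07], [-2.55, 2.55]. Speed limits (rad/s): [2.22, 2.22, 2.57, 3.14, 3.14, 3.14].

INTERFACE

Orientations are given as a unit quaternion [x, y, z, w].
In Python, from station import env gives the robot as it stands.
- The arm moves only by the shell command python3 -m inch 'ROWS' [OPENING] [FORCE]. ROWS is JSON, a list of rows, each a list of 4 numbers: the shift along the tool's x, y, z in cm, then the turn about the tool's z in rad. A call has 1 to 12 rows; each row is the pose to reach, as a shift and turn from the pose commanded when the call began, along the tool's axes at that moment; what a row does not reach only later rows make up. A row lasts 1/12 s, in which the tool goes at most 41.7 mm and 7.16 degrees, less where a joint would pass 70% of its speed; a pose out of reach is approached as far as the arm can. A call with a gripper value outside its range is refused whole. OPENING is the finger opening in cm, from 0 to 8.54, set as the call begins (- or left out, the last holds). The fingers move at their own pace and stop on an object; FORCE is the grip in N (left out, the last holds). Time passes only in rows, so rows that repeat a pose let the fingers close. It gives the time, the measured TCP pose, the force, the opening and the grip force at its end, in the units of the state.
- env.get_state(): the state, without advancing time (a new reading comes with each control period).
- env.grab_frame(name): name is "scene" or "side" or "wrist"; returns the picture (400x640x3 uint8, red, green, blue); there is no depth.
- env.calibration(name): a dict with "mtx" (3x3 intrinsics, pixels), "position" and "orientation" of the camera in the world. Camera axes: x right, y down, z forward; pixel columns grow to the right and rows downward; lengths in m; the calibration is good to about 2 mm. A picture is of the moment at which its call begins: read the wrist's pose just before it. calibration takes no time and is no camera call; for the wrist camera it gives the pose at the moment of the call.
- env.hand_in(): hands the job in; it is judged then, once.
The state is a dict: "clock": time; "joint_pos": joint angles; "joint_vel": joint speeds; "effort": joint torques, N m; "ee_pos": TCP position; "ee_rot": TCP orientation; "contact_force": force on the tool from outside, world axes, zero at the start; "moment": the same for the moment, N m; "finger_gap": finger opening in m; "grasp_force": force on a finger pad.
Only numpy, scipy, OpenCV 4.12 (cv2) and the standard library are available. Lean on these libraries where they do the work, as an engineer would, in place of code of your own. Each camera call takes 0.05 s, during which the arm holds its last target. There are 200 camera calls.

TASK

Free the little weighing chamber of static: take the blue discharge pen out of its stand, press its tip gently on the sprung brass stud with the green collar and then on the one with the yellow collar so that each gives a little, and put the pen back fully home in its stand, all while the chamber's flap is shut. Then raise the flap by its black bar handle until the yellow pointer on its left side lines up with the red marker on the quadrant, and finish while still holding it there in the gripper (it falls shut if let go). Do not disturb the bottle, the vials and the jar cap, and do not move the marker.

Things in the scene. Friction and masses are not known exactly. Their poses are not given: they have to be found in the camera images.
- pen: Static discharge pen, loose, 123 mm long, 50 g, standing upright in its stand at the start. Origin at the very tip (lower end), z up along the pen. From the tip: steel shaft 10 mm in diameter with a round brass end, up to 55 mm; black collar 26 mm in diameter, 55 to 61 mm; blue handle 16 mm in diameter, 61 to 123 mm (grip it here, from above; about 92 mm from the tip is best).
- pen_tip (a point): The very tip of the pen (same point as the pen's origin).
- stand: Grey pen stand, fixed, a block 50 x 50 mm and 65 mm high on a foot plate 80 x 80 x 6 mm; origin in the middle of its underside. An upright round hole 17 mm in diameter with a 2 mm chamfer goes down through its middle to the bench. The pen hangs in it by its collar, which rests on the block's top face; its tip is then 10 mm above the bench.
- stand_mouth (a point): Centre of the hole's mouth, at the block's top face, 65 mm above the bench.
- chamber: Low weighing chamber, fixed: clear box 140 (x) x 180 (y) mm, top frame 82 mm high, on a grey base plate with a ledge 50 mm deep in front. Origin under the middle of the box on the bench; x to the back (hinge side), y to its left, z up. On the ledge, at x = -98 mm, y = 55 and -55 mm, two white pillars carry the studs.
- stud_green_top (a point): Centre of the top of the sprung brass stud (14 mm in diameter, flat) with the green collar, on the chamber's left; 56 mm above the bench when up. It counts as touched from 1 mm down.
- stud_yellow_top (a point): The same for the stud with the yellow collar, on the chamber's right.
- stud_green (a joint): How far the green stud is pressed, m: 0 up, 0.005 down to its stop. Spring: 1 N to start it, 3.5 N at the stop.
- stud_yellow (a joint): The same for the yellow stud.
- flap (a joint): Angle of the flap, rad: 0 shut (level), grows as its front edge rises, up to 1.4. The flap is the chamber's top, a clear pane in an aluminium frame, 145 mm deep, 180 mm wide, 6 mm thick, 0.25 kg; its hinge has hardly any friction, so it falls shut when let go.
- flap_hinge (a point): Middle of the hinge line, 85 mm above the bench at the back of the chamber, 70 mm behind the chamber's origin. The line runs along the chamber's y axis, and this point does not move.
- flap_bar (a point): Centre of the flap's black bar handle, a round bar 10 mm in diameter that runs along the chamber's y axis for 80 mm between two posts; it moves with the flap. When shut it lies 118 mm in front of the hinge line and 43 mm above it (40 mm clear above the pane, to the bar's axis). Being round, it can turn between the fingers as the flap swings.
- flap_pointer (a point): Tip of the yellow pointer on the flap's left side, 125 mm from the hinge line, in the plane of the flap; turns with the flap.
- mark_point (a point): The place where the pointer's tip must be: at the red marker clamped on the steel quadrant, 125 mm from the hinge line, in the plane of the quadrant. The pointer's tip meets it when the flap's angle equals that of the marker.
- mark (a joint): Angle of the red marker, rad, measured like that of the flap (set somewhere between 0.45 and 0.75). The marker is stiff; leave it as it is. It sits on the steel quadrant, a thin upright curved bar with black ticks beside the chamber's left wall, 100 mm left of the origin, which reaches 200 mm above the bench: pass over it or in front of it.
- jar_cap: White jar cap, 72 mm across, 17 mm high, loose on the bench; origin in the middle of its underside. Leave alone.
- vial_2: Vial with blue cap, 25 mm across, 54 mm high, loose; origin in the middle of its underside. Leave alone.
- vial_4: Vial with red cap, 25 mm across, 54 mm high, loose; origin in the middle of its underside. Leave alone.
- dropper_bottle: Brown dropper bottle, 35 mm across, 103 mm high, loose; origin in the middle of its underside. Leave alone.

How it is judged:
By the outcome, as a careful person would: the job done as asked, in the order asked, and still so for the second after the job is handed in, while the arm keeps its last pose, push and grip.
It also fails if it takes over 67 s, if anything falls off the work surface, if the arm or the gripper's body presses on something with over 40 N, if the wrist force passes 120 N, or if a joint passes its speed limit or range.

## Working session

There is one attempt and no reset: what is moved stays moved. The work goes in short steps, Python scripts to look and compute and a shell command to move; the robot and the scene stay as the last step left them, time stands still between calls to the robot, and variables do not carry over. Pictures are saved under pics/ and viewed, at most 10 in all, crops included, and the job is handed in when it is done.

```bash
mkdir -p pics; cat > h.py <<'E'
import numpy as np, cv2
from scipy.spatial.transform import Rotation as R
from station import env
def grab(n,f=None):
    c=env.calibration(n); im=env.grab_frame(n)
    if f: cv2.imwrite('pics/'+f,im[:,:,::-1])
    return im,c
def ray(c,u,v):
    K=np.array(c['mtx']); d=np.linalg.inv(K)@[u,v,1]
    return np.array(c['position']),R.from_quat(c['orientation']).apply(d)
def onz(c,u,v,z):
    p,d=ray(c,u,v); return p+d*(z-p[2])/d[2]
def tri(rs):
    A=0;b=0
    for p,d in rs:
        d=d/np.linalg.norm(d);M=np.eye(3)-np.outer(d,d);A=A+M;b=b+M@p
    return np.linalg.solve(A,b)
def proj(c,P):
    q=R.from_quat(c['orientation']).inv().apply(np.array(P)-c['position']); q=np.array(c['mtx'])@q; return q[:2]/q[2]
E
python3 - <<'E'
from h import *
for n in('scene','side','wrist'):
    im,c=grab(n,n+'0.png'); print(n,c)
a=cv2.imread('pics/scene0.png');b=cv2.imread('pics/side0.png')
s=env.get_state();print(s['ee_pos'],s['ee_rot'],s['clock'])
E
```

```text
scene {'mtx': array([[402.18897497,   0.        , 323.55541775],
       [  0.        , 402.18897497, 198.07226413],
       [  0.        ,   0.        ,   1.        ]]), 'position': array([0.16530627, 0.58207201, 0.84133361]), 'orientation': array([-0.23193837,  0.89210843, -0.37703561,  0.0905057 ])}
side {'mtx': array([[388.33065426,   0.        , 316.71218489],
       [  0.        , 388.33065426, 192.29585751],
       [  0.        ,   0.        ,   1.        ]]), 'position': array([ 0.02304669, -0.88362218,  0.50631729]), 'orientation': array([ 0.80736021, -0.22871899,  0.14976303, -0.52290357])}
wrist {'mtx': array([[330.37095297,   0.        , 319.02998504],
       [  0.        , 330.37095297, 197.85605853],
       [  0.        ,   0.        ,   1.        ]]), 'position': array([0.5505195 , 0.07319492, 0.37260247]), 'orientation': array([ 9.89438454e-01, -4.64638105e-05, -9.35571051e-04,  1.44950569e-01])}
[ 5.49802647e-01 -3.96454378e-06  2.12341623e-01] [ 7.07111290e-01  7.07102131e-01 -2.97666769e-04 -3.34551674e-04] 0.15
```

View pics/scene0.png

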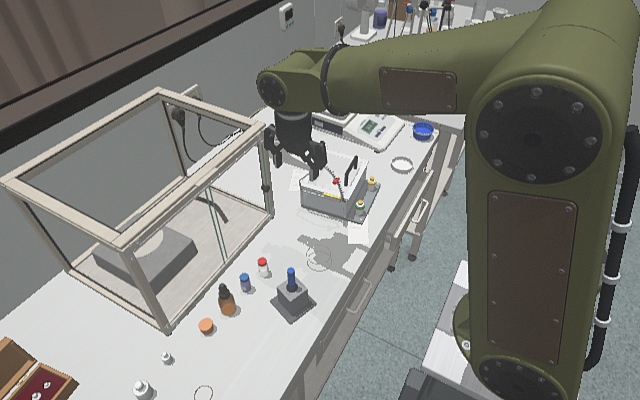

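View pics/side0.png

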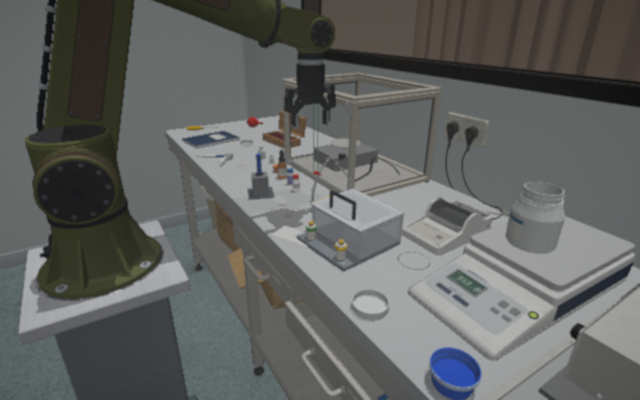

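View pics/wrist0.png

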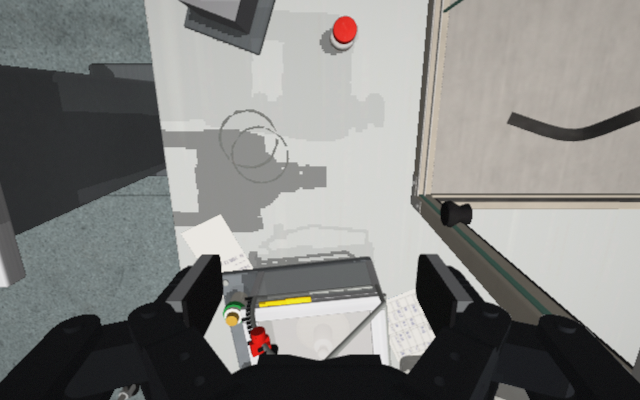

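The scene view shows the pen at about (291,278), the studs at (361,206) and (372,183), and the red marker at (336,181). The side view shows the pen at (259,165), the green stud at (311,228), the yellow stud at (341,247) and the bar at (342,203). The wrist view shows the studs' left side at (234,312) and a red marker at (260,340).

```bash
python3 - <<'E'
from h import *
ims={n:(cv2.imread(f'pics/{n}0.png'),env.calibration(n)) for n in('scene','side')}
def blob(n,box,lo,hi):
    im,c=ims[n];x0,y0,x1,y1=box
    h=cv2.cvtColor(im,cv2.COLOR_BGR2HSV)[y0:y1,x0:x1]
    m=cv2.inRange(h,np.array(lo),np.array(hi))
    k,l,s,ce=cv2.connectedComponentsWithStats(m)
    i=1+np.argmax(s[1:,4]); print(n,s[i]+[x0,y0,0,0,0],ce[i]+[x0,y0]); return ce[i]+[x0,y0]
for name,b1,b2,lo,hi in [('pen',(275,260,305,300),(250,148,268,178),(100,120,40),(125,255,255)),
 ('green',(350,195,368,218),(300,218,322,245),(40,60,40),(85,255,255)),
 ('yellow',(365,172,382,195),(332,236,350,262),(18,100,80),(35,255,255)),
 ('red',(328,174,342,188),(310,168,325,182),(0,120,60),(8,255,255))]:
    a=blob('scene',b1,lo,hi);b=blob('side',b2,lo,hi)
    P=tri([ray(ims['scene'][1],*a),ray(ims['side'][1],*b)])
    print(name,P,proj(ims['scene'][1],P)-a,proj(ims['side'][1],P)-b)
A=cv2.resize(ims['scene'][0][140:310,260:400],None,fx=4,fy=4,interpolation=2)
A=A[:600,:]
B=cv2.resize(ims['side'][0][140:270,240:410],None,fx=4,fy=4,interpolation=2)
cv2.imwrite('pics/sA.png',A);cv2.imwrite('pics/sB.png',B)
E
```

```text
scene [287 268   7   6  32] [290.34375 270.40625]
side [258 158   2  12  22] [258.5 163.5]
pen [0.46593474 0.15767316 0.10566319] [1.95873373 2.25768474] [ 1.81334293 -1.16051479]
scene [355 203  10   7  24] [359.41666667 206.54166667]
side [307 227  10   4  22] [311.45454545 229.        ]
green [ 0.4509435  -0.16738331  0.03352901] [-0.30317731 -0.35147279] [-0.44136128  0.2968612 ]
scene [367 180   9   5  22] [371.36363636 182.5       ]
side [335 245  12   6  35] [340.57142857 248.11428571]
yellow [ 0.46235139 -0.27637596  0.0336676 ] [-0.19873545 -0.24513842] [-0.34061926  0.24512627]
scene [333 178   6   6  24] [335.20833333 180.54166667]
side [314 172   5   2   8] [316.  172.5]
red [ 0.50103095 -0.10907643  0.15369507] [0.00850446 0.01221302] [ 0.01174812 -0.0096187 ]
```

View pics/sA.png

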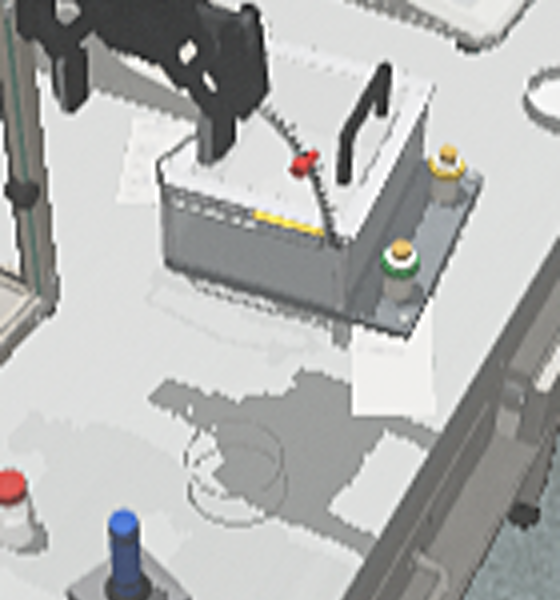

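View pics/sB.png

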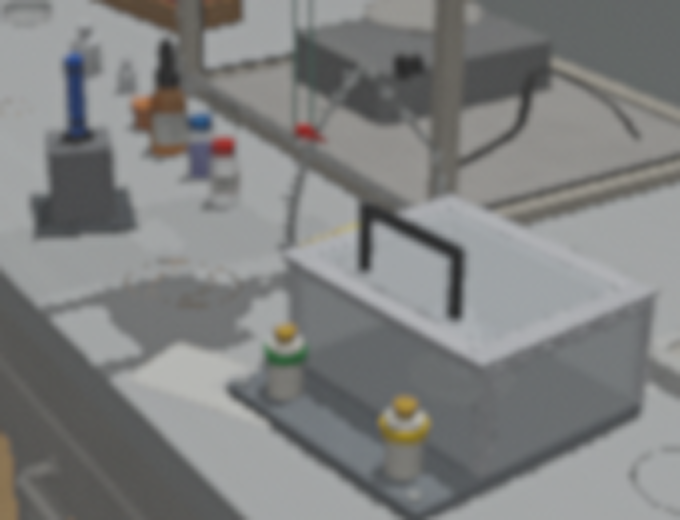

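Left crop: the stand, the quadrant with its red marker, and both studs with brass tops. Right crop: the bar handle runs between its posts and the flap is shut. I'll move to look at the pen and stand with the wrist camera.

```bash
python3 -m inch '[[1,-1.5,0,0],[2,-3,0,0],[3,-4.5,0,0],[4,-6,0,0],[5,-7.5,0,0],[6,-8.6,0,0],[6,-8.6,0,0],[6,-8.6,0,0],[6,-8.6,0,0]]'; python3 - <<'E'
from h import *
im,c=grab('wrist','w1.png');print(c['position'],env.get_state()['ee_pos'])
for P in [(.464,.158,.133),(.464,.158,.065)]: print(proj(c,P))
E
```

```text
clock: 0.9
ee_pos: [0.4645, 0.0598, 0.2128]
ee_rot: [0.707, 0.707, 0.0, 0.0]
contact_force: [0.1, -0.2, 1.0]
finger_gap: 0.0851
grasp_force: 0.0
[0.46499372 0.13304214 0.37315529] [0.46448812 0.05970823 0.21272881]
[317.73233938  60.26075389]
[318.06639757  68.99418604]
```

View pics/w1.png

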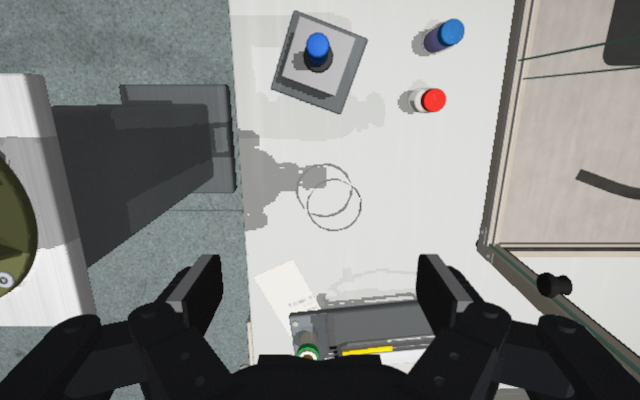

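Wrist view: the blue pen top is at about (318,43), the black collar at (318,58), the vial caps at (447,32) and (433,100), and the green stud at (308,352).

```bash
python3 - <<'E'
from h import *
im=cv2.imread('pics/w1.png');c=env.calibration('wrist')
h=cv2.cvtColor(im,cv2.COLOR_BGR2HSV)
m=cv2.inRange(h,(100,120,40),(125,255,255))
m[:,:295]=0;m[:,340:]=0;m[90:]=0
ys,xs=np.nonzero(m);print(xs.min(),xs.max(),ys.min(),ys.max(),len(xs))
mt=m.copy();mt[:,:]=0
mt=cv2.inRange(h,(100,120,150),(125,255,255))&m
k,l,s,ce=cv2.connectedComponentsWithStats(mt);i=1+np.argmax(s[1:,4]);print(s[i],ce[i],onz(c,*ce[i],.133))
xc=(xs.min()+xs.max())/2
print('top edge far',onz(c,xc,ys.min(),.133),'diam rows need', [onz(c,318,v,.133)[1] for v in (33,43,53)])
# collar: dark pixels near
g=im.max(2);mm=((g<60)*255).astype('uint8');mm[:,:300]=0;mm[:,340:]=0;mm[:40]=0;mm[80:]=0
k,l,s,ce=cv2.connectedComponentsWithStats(mm);i=1+np.argmax(s[1:,4]);print(s[i],ce[i]);x,y,w,hh,_=s[i]
print('collar near edge z=.071', onz(c,x+w/2,y+hh,.071), onz(c,x,60,.071)[0],onz(c,x+w,60,.071)[0])
print('caps',onz(c,447,30,.054),onz(c,433,100,.054))
E
```

```text
306 328 33 65 582
[307  33  22  24 417] [317.44364508  44.42446043] [0.46386845 0.16764563 0.133     ]
top edge far [0.46358949 0.1745541  0.133     ] diam rows need [np.float64(0.17455360841262063), np.float64(0.16851356666247125), np.float64(0.16237669760744455)]
[303  49  27  23 202] [311.84653465  61.60891089]
collar near edge z=.071 [0.46270171 0.15497013 0.071     ] 0.45127540315902753 0.47418102154082187
caps [0.57681318 0.19055688 0.054     ] [0.57034519 0.13185279 0.054     ]
```

```bash
python3 -m inch '[[2,0,0,0],[4,0,0,0],[6,0,0,0],[8,0,0,0],[10.7,-0.05,0,0],[10.7,-0.05,0,0],[10.7,-0.05,2,0],[10.7,-0.05,4,0],[10.7,-0.05,6,0],[10.7,-0.05,8,0],[10.7,-0.05,10,0],[10.7,-0.05,11.3,0]]' 5
python3 -m inch '[[0,0,0,0],[0,0,0,0],[0,0,0,0],[0,0,0,0],[0,0,0,0],[0,0,0,0],[0,0,0,0],[0,0,0,0],[0,0,0,0],[0,0,0,0]]' 0 40
python3 -m inch '[[0,0,-1,0],[0,0,-2,0],[0,0,-3,0],[0,0,-4,0],[0,0,-5,0],[0,0,-6,0],[0,0,-7,0],[0,0,-8,0],[0,0,-8,0],[0,0,-8,0],[0,0,-8,0],[0,0,-8,0]]'
python3 - <<'E'
from h import *
im,c=grab('wrist','w2.png');a,c1=grab('scene');b,c2=grab('side')
p=env.get_state()['ee_pos']
def crop(i,c,P,s):
    u,v=proj(c,P).astype(int);print(u,v);return cv2.resize(i[v-s:v+s,u-s:u+s],(390,390),interpolation=2)
o=np.hstack([crop(a,c1,p-[0,0,.03],45),crop(b,c2,p-[0,0,.03],45)])
cv2.imwrite('pics/two.png',o[:,:,::-1])
E
```

```text
clock: 1.95
ee_pos: [0.4633, 0.1663, 0.0977]
ee_rot: [0.707, 0.707, -0.001, -0.0]
contact_force: [0.3, 0.0, -0.3]
finger_gap: 0.0501
grasp_force: 0.0
clock: 2.78
ee_pos: [0.464, 0.1671, 0.1005]
ee_rot: [0.707, 0.707, 0.001, 0.0]
contact_force: [-1.1, -0.9, 6.7]
finger_gap: 0.0139
grasp_force: 39.6
clock: 3.78
ee_pos: [0.4632, 0.1669, 0.1792]
ee_rot: [0.707, 0.707, -0.0, -0.0]
contact_force: [-0.5, -0.3, 0.2]
finger_gap: 0.0141
grasp_force: 39.1
290 264
257 147
```

View pics/two.png

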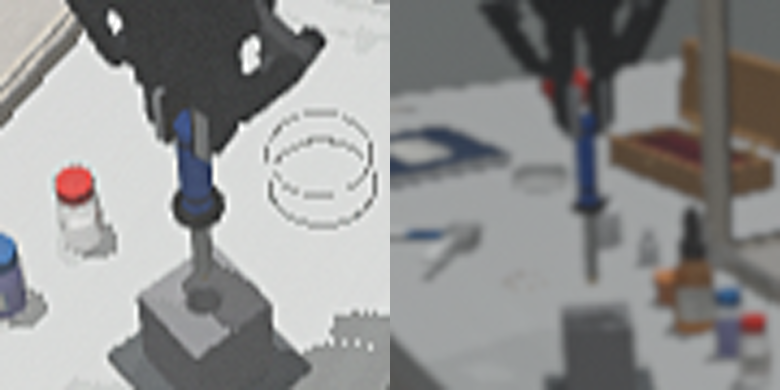

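Left crop: the pen hangs straight below the gripper, above the empty hole. Right crop: the pen tip is at about full-image (259,167), hanging upright. Next I'll carry it in front of the studs.

```bash
python3 -m inch '[[0,-1,-1.5,0],[0,-2,-3,0],[0,-3,-4.5,0],[0,-4.5,-6,0],[0,-6.3,-6,0],[-3,-6.3,-6,0],[-6,-6.3,-6,0],[-9,-6.3,-6,0],[-12,-6.3,-6,0],[-15,-6.3,-6,0],[-18,-6.3,-6,0],[-21,-6.3,-6,0]]'
python3 -m inch '[[-3,0,0,0],[-6,0,0,0],[-9,0,0,0],[-12,0,0,0],[-15,0,0,0],[-18,0,0,0],[-18,0,0,0],[-18,0,0,0],[-18,0,0,0],[-18,0,0,0]]'
python3 - <<'E'
from h import *
im,c=grab('wrist','w3.png');s=env.get_state();p=s['ee_pos'];print(p,s['contact_force'])
print(proj(c,p-[0,0,.0905]),[proj(c,(x,y,.056)) for x,y in((.451,-.167),(.462,-.276))])
E
```

```text
clock: 4.93
ee_pos: [0.4002, -0.0444, 0.2398]
ee_rot: [0.707, 0.707, 0.0, 0.0]
contact_force: [1.3, 0.8, -0.8]
finger_gap: 0.0141
grasp_force: 39.1
clock: 5.77
ee_pos: [0.4006, -0.2222, 0.2398]
ee_rot: [0.707, 0.707, 0.0, -0.0]
contact_force: [0.2, -0.8, -0.7]
finger_gap: 0.0137
grasp_force: 39.1
[ 0.40062164 -0.22216108  0.23986439] [-0.05085131 -0.21447851 -0.20642534]
[318.66296579 195.54047697] [array([368.56390675, 117.51699052]), array([374.21138849, 218.63364546])]
```

View pics/w3.png

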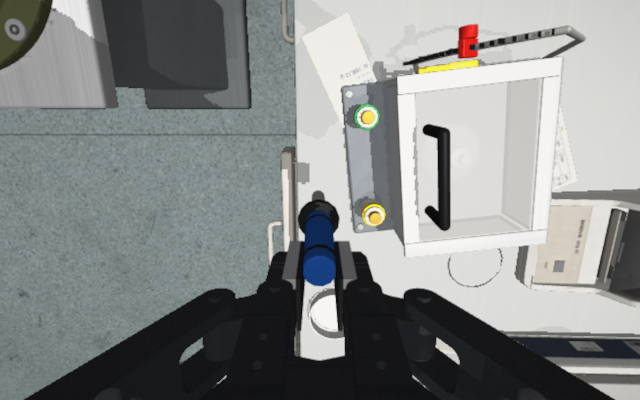

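Excellent view: pen tip near (318,193), green stud top (368,117), yellow stud top (374,217), bar ends (432,129) and (437,220), red marker (468,40).

```bash
python3 - <<'E'
from h import *
im=cv2.imread('pics/w3.png');c=env.calibration('wrist');p=env.get_state()['ee_pos']
h=cv2.cvtColor(im,cv2.COLOR_BGR2HSV)
def comps(lo,hi,box,n=3):
    x0,y0,x1,y1=box;m=cv2.inRange(h[y0:y1,x0:x1],lo,hi)
    k,l,s,ce=cv2.connectedComponentsWithStats(m);o=1+np.argsort(-s[1:,4])[:n]
    r=[(s[i][:4]+[x0,y0,0,0],s[i][4],ce[i]+[x0,y0]) for i in o]
    for a in r:print(a)
    return r
S=[]
for b in((355,105,382,130),(360,205,388,230)):
    m=comps((13,100,80),(24,255,255),b,2); 
    S.append(onz(c,*m[0][2],.056)); print('stud',S[-1], 'rel tcp',S[-1]-p)
print('tip crop rows'); print(h[186:204,318]); print(h[192,308:330])
d=S[0]-S[1];yaw=np.arctan2(-d[0],d[1]);print('yaw',yaw,np.linalg.norm(d[:2]))
print('bar');comps((0,0,0),(179,255,70),(415,110,455,240),3)
print('red');comps((0,150,80),(6,255,255),(450,20,485,65))
E
```

```text
(array([361, 111,  12,  13]), np.int32(41), array([364.73170732, 118.92682927]))
(array([369, 111,   2,   1]), np.int32(2), array([369.5, 111. ]))
stud [ 0.44726021 -0.16837763  0.056     ] rel tcp [ 0.04663858  0.05378345 -0.18386439]
(array([369, 212,  12,  13]), np.int32(108), array([374.44444444, 217.76851852]))
(array([363, 205,   5,   5]), np.int32(8), array([364.625, 206.375]))
stud [ 0.46233369 -0.27499571  0.056     ] rel tcp [ 0.06171205 -0.05283462 -0.18386439]
tip crop rows
[[ 40   3 224]
 [ 30   2 223]
 [ 40   3 224]
 [ 40   3 224]
 [ 38   6 168]
 [ 30   5  94]
 [ 20  10  80]
 [ 30  10  79]
 [ 40  10  79]
 [ 40  10  80]
 [ 45   6  79]
 [ 40  10  79]
 [ 45   6  80]
 [ 30  10  49]
 [150  17  15]
 [120  10  26]
 [ 60   5  47]
 [ 90   9  55]]
[[ 40   3 224]
 [ 40   3 224]
 [ 40   3 224]
 [ 45   2 224]
 [ 40   4 217]
 [ 50   5 169]
 [ 30   3  97]
 [ 30   7  78]
 [ 40  10  79]
 [ 30   3  79]
 [ 20  10  80]
 [ 30   7  77]
 [ 30   7  78]
 [ 45   5  95]
 [ 40   5 150]
 [ 30   4 205]
 [ 40   3 224]
 [ 30   3 223]
 [ 40   3 224]
 [ 40   3 224]
 [ 45   2 223]
 [ 40   3 224]]
yaw 0.14044741252029064 0.10767833166060194
bar
(array([423, 125,  27, 105]), np.int32(1471), array([441.17403127, 176.62066621]))
red
(array([458,  25,  20,  33]), np.int32(540), array([467.24259259,  40.78148148]))
```

```bash
python3 - <<'E'
from h import *
im=cv2.imread('pics/w3.png');c=env.calibration('wrist');p=env.get_state()['ee_pos']
h=cv2.cvtColor(im,cv2.COLOR_BGR2HSV)
S=[]
for (x0,y0,x1,y1),hi in (((358,106,380,128),31),((364,207,386,230),24)):
    m=cv2.inRange(h[y0:y1,x0:x1],(8,100,80),(hi,255,255))
    k,l,s,ce=cv2.connectedComponentsWithStats(m);i=1+np.argmax(s[1:,4])
    x,y,w,hh,a=s[i];ct=np.array([x+x0+(w-1)/2,y+y0+(hh-1)/2]);print(s[i],ce[i]+[x0,y0],ct)
    S.append(onz(c,*ct,.056));print(S[-1])
S=np.array(S);d=S[0]-S[1];yaw=np.arctan2(-d[0],d[1]);print(yaw,np.linalg.norm(d))
# bar axis line at z=.128
m=cv2.inRange(h,(0,0,0),(179,255,70));pts=[]
for v in range(145,206,5):
    xs=np.nonzero(m[v,425:460])[0]+425; pts.append(onz(c,xs.mean(),v,.128)[:2])
pts=np.array(pts);f=np.polyfit(pts[:,1],pts[:,0],1);print('bar yaw',-np.arctan(f[0]),pts[0],pts[-1])
# chamber estimate
for yw in(yaw,-np.arctan(f[0])):
    ex=np.array([np.cos(yw),np.sin(yw)]);O=S[:,:2].mean(0)+.098*ex;print('O',O,'bar',O+(.070-.118)*ex,'bar line x at y',np.polyval(f,(O-.048*ex)[1]))
for r in (.0, ):
  q=p-[0,0,.0855];print('exp tip far edge',proj(c,q+[0,.005,0]),proj(c,p-[0,0,.0905]))
E
```

```text
[  3   5  14  13 140] [367.38571429 117.15      ] [367.5 117. ]
[ 0.44998769 -0.16647351  0.056     ]
[  5   5  12  13 108] [374.44444444 217.76851852] [374.5 218. ]
[ 0.46240855 -0.2752682   0.056     ]
0.1136757131297178 0.10950142620053754
bar yaw 0.1182828170705077 [ 0.50307063 -0.18510044] [ 0.50913509 -0.23682006]
O [ 0.55356562 -0.20975461] bar [ 0.50587541 -0.2151993 ] bar line x at y 0.5065267049588865
O [ 0.55351337 -0.20930614] bar [ 0.50584876 -0.21497049] bar line x at y 0.5064995140423503
exp tip far edge [318.55848732 191.13155239] [318.56874096 195.53431863]
```

```bash
python3 -m inch '[[2,2,0,0],[4,4,0,0],[5.57,4.94,0,0],[5.57,4.94,0,0],[5.57,4.94,0,0],[5.57,4.94,2,0],[5.57,4.94,4,0],[5.57,4.94,6,0],[5.57,4.94,7.5,0],[5.57,4.94,8.5,0],[5.57,4.94,8.8,0],[5.57,4.94,8.8,0]]'
python3 -m inch '[[0,0,0,0],[0,0,0,0],[0,0,0,0]]'
python3 - <<'E'
from h import *
im,c=grab('wrist');a,c1=grab('scene');b,c2=grab('side')
p=env.get_state()['ee_pos'];print(p)
P=p-[0,0,.09]
def crop(i,c,s):
    u,v=proj(c,P).astype(int);print(u,v);return cv2.resize(i[v-s:v+s,u-s:u+s],(266,266),interpolation=2)
o=np.hstack([crop(im,c,40),crop(a,c1,20),crop(b,c2,20)])
cv2.imwrite('pics/g1.png',o[:,:,::-1])
E
```

```text
clock: 6.82
ee_pos: [0.4496, -0.1675, 0.1516]
ee_rot: [0.707, 0.707, -0.0, -0.0]
contact_force: [0.0, -0.1, -0.8]
finger_gap: 0.0138
grasp_force: 39.2
clock: 7.07
ee_pos: [0.4502, -0.1675, 0.1526]
ee_rot: [0.707, 0.707, 0.0, 0.001]
contact_force: [0.2, -0.4, -0.4]
finger_gap: 0.0141
grasp_force: 39.2
[ 0.45001584 -0.1673476   0.1521529 ]
318 195
360 199
310 219
```

View pics/g1.png

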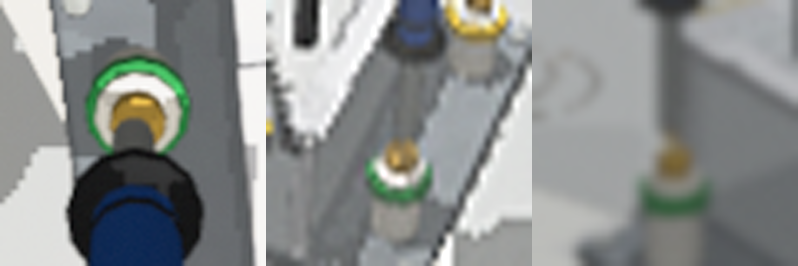

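All three crops show the tip directly above the green-collared stud. Pressing in small steps.

```bash
python3 -m inch '[[0.05,0,0.2,0],[0.05,0,0.4,0],[0.05,0,0.5,0],[0.05,0,0.5,0],[0.05,0,0.5,0]]'
python3 -m inch '[[0,0,0.1,0],[0,0,0.15,0],[0,0,0.15,0],[0,0,0.15,0]]'
python3 -m inch '[[0,0,0.1,0],[0,0,0.15,0],[0,0,0.15,0],[0,0,0.15,0],[0,0,0.15,0],[0,0,0.15,0],[0,0,0.15,0],[0,0,0.15,0]]'
python3 - <<'E'
from h import *
print(env.get_state()['contact_force'])
E
```

```text
clock: 7.63
ee_pos: [0.4499, -0.1668, 0.1467]
ee_rot: [0.707, 0.707, -0.0, -0.0]
contact_force: [-0.8, 0.2, -0.3]
finger_gap: 0.0135
grasp_force: 39.2
clock: 7.97
ee_pos: [0.4499, -0.1668, 0.1454]
ee_rot: [0.707, 0.707, 0.0, 0.0]
contact_force: [0.7, 0.6, 1.0]
finger_gap: 0.0139
grasp_force: 39.3
clock: 8.63
ee_pos: [0.4499, -0.1668, 0.1438]
ee_rot: [0.707, 0.707, 0.0, 0.0]
contact_force: [0.3, -0.2, 0.9]
finger_gap: 0.0141
grasp_force: 39.3
[ 0.34833077 -0.23394067  0.90396777]
```

```bash
python3 -m inch '[[0,0,0.1,0],[0,0,0.1,0],[0,0,0.1,0],[0,0,0.1,0],[0,0,0.1,0],[0,0,0.1,0]]'
python3 - <<'E'
from h import *
f=[]
im,c=grab('wrist')
for i in range(4): a,c1=grab('scene');f.append(env.get_state()['contact_force'][2])
b,c2=grab('side')
p=env.get_state()['ee_pos'];print(p,f)
P=p-[0,0,.09]
def crop(i,c,s):
    u,v=proj(c,P).astype(int);print(u,v);return cv2.resize(i[v-s:v+s,u-s:u+s],(266,266),interpolation=2)
o=np.hstack([crop(im,c,40),crop(a,c1,20),crop(b,c2,20)])
cv2.imwrite('pics/g2.png',o[:,:,::-1])
E
```

```text
clock: 9.13
ee_pos: [0.4499, -0.1668, 0.1428]
ee_rot: [0.707, 0.707, -0.0, 0.0]
contact_force: [0.3, -1.1, 2.8]
finger_gap: 0.0136
grasp_force: 39.4
[ 0.44990227 -0.16681858  0.14279113] [np.float64(2.662128297099315), np.float64(1.1619268724811058), np.float64(2.663847661332448), np.float64(1.967028766274682)]
318 195
359 201
310 222
```

View pics/g2.png

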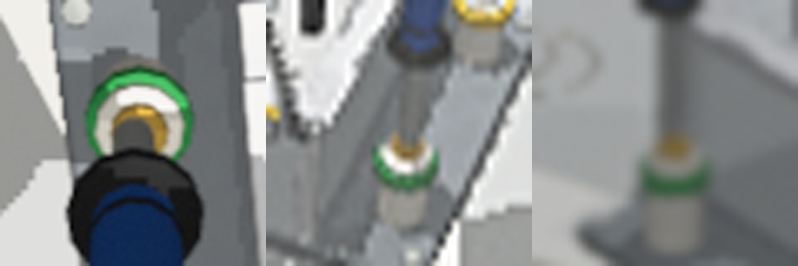

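The crops show the green stud sunk into its collar under the tip, and the force rose by about 2.7 N. It is pressed, so on to yellow.

```bash
python3 -m inch '[[0,0,-1,0],[0,0,-2,0],[0,0,-2.5,0],[-3,0.4,-2.5,0],[-6,0.8,-2.5,0],[-9,1.1,-2.5,0],[-10.88,1.25,-2.5,0],[-10.88,1.25,-2.5,0],[-10.88,1.25,-1.5,0],[-10.88,1.25,-0.8,0],[-10.88,1.25,-0.8,0],[-10.88,1.25,-0.8,0]]'
python3 -m inch '[[0,0,0,0],[0,0,0.2,0],[0,0,0.4,0],[0,0,0.5,0],[0,0,0.6,0],[0,0,0.7,0],[0,0,0.8,0],[0,0,0.8,0],[0,0,0.8,0],[0,0,0.8,0],[0,0,0.8,0]]'
python3 - <<'E'
from h import *
f=[];im,c=grab('wrist')
for i in range(8): a,c1=grab('scene');f.append(env.get_state()['contact_force'][2])
p=env.get_state()['ee_pos'];print(p,np.mean(f),f)
h=cv2.cvtColor(im,cv2.COLOR_RGB2HSV)
# green stud now released: locate; collar of yellow stud around pen
m=cv2.inRange(h,(18,100,80),(35,255,255));m[:150]=0;m[230:]=0;m[:,:290]=0;m[:,350:]=0
x,y=np.nonzero(m)[::-1];print(x.min(),x.max(),y.min(),y.max(),proj(c,p-[0,0,.0905]))
E
```

```text
clock: 10.43
ee_pos: [0.4622, -0.2747, 0.1503]
ee_rot: [0.707, 0.707, -0.0, -0.001]
contact_force: [0.2, -0.3, 0.7]
finger_gap: 0.0139
grasp_force: 39.1
clock: 11.35
ee_pos: [0.4625, -0.2757, 0.1429]
ee_rot: [0.707, 0.707, 0.0, 0.0]
contact_force: [0.6, 0.2, 0.8]
finger_gap: 0.0138
grasp_force: 39.4
[ 0.46239723 -0.27562083  0.14279418] 2.2600978333011046 [np.float64(2.1705732099796893), np.float64(2.682906883698915), np.float64(1.8507399582737718), np.float64(2.0558179919997377), np.float64(2.690452745708852), np.float64(2.82028288137747), np.float64(1.9484950290949101), np.float64(1.861513966275491)]
304 336 175 203 [318.48218329 195.43840193]
```

```bash
python3 -m inch '[[0,0,-1,0],[0,0,-2.5,0],[0,-1,-4,0],[0,-2,-5.5,0],[0,-3,-7,0],[0,-4.5,-8.5,0],[0,-6.2,-9.7,0],[3,-6.2,-9.7,0],[6,-6.2,-9.7,0],[9,-6.2,-9.7,0],[12,-6.2,-9.7,0],[15,-6.2,-9.7,0]]'
python3 -m inch '[[3,0,0,0],[6,0,0,0],[9,0,0,0],[12,0,0,0],[15,0,0,0],[18,0,0,0],[21,0,0,0],[24,1.5,0,0],[27,3,0,0],[29.2,5,0,0],[29.2,6.3,0,0],[29.2,6.3,0,0]]'
python3 -m inch '[[0,0,0,0],[0,0,0,0],[0,0,0,0],[0,0,0,0]]'
python3 - <<'E'
from h import *
im,c=grab('wrist','w9.png');p=env.get_state()['ee_pos'];print(p, (np.array([.4637,.167,.1005])-p)*100)
E
```

```text
clock: 12.8
ee_pos: [0.3999, -0.1243, 0.2403]
ee_rot: [0.707, 0.707, -0.0, 0.0]
contact_force: [0.3, -0.3, -1.1]
finger_gap: 0.0141
grasp_force: 39.2
clock: 13.8
ee_pos: [0.4645, 0.1673, 0.2396]
ee_rot: [0.707, 0.708, -0.0, -0.0]
contact_force: [-0.3, -0.2, 0.0]
finger_gap: 0.0138
grasp_force: 39.2
clock: 14.13
ee_pos: [0.463, 0.166, 0.2402]
ee_rot: [0.707, 0.707, 0.0, 0.0]
contact_force: [0.4, 0.5, 0.2]
finger_gap: 0.0137
grasp_force: 39.2
[0.46311344 0.16608024 0.24016799] [  0.05865591   0.09197608 -13.96679944]
```

```bash
python3 -m inch '[[0.06,0.01,2,0],[0.06,0.01,4,0],[0.06,0.01,5.5,0],[0.06,0.01,7,0],[0.06,0.01,7.5,0],[0.06,0.01,8,0],[0.06,0.01,8.5,0],[0.06,0.01,9,0],[0.06,0.01,9.5,0],[0.06,0.01,10,0],[0.06,0.01,10.5,0],[0.06,0.01,10.5,0]]'
python3 -m inch '[[0,0,0.5,0],[0,0,1,0],[0,0,1.5,0],[0,0,2,0],[0,0,2.5,0],[0,0,3,0],[0,0,3.3,0],[0,0,3.4,0],[0,0,3.5,0],[0,0,3.5,0],[0,0,3.5,0]]'
```

```text
clock: 15.18
ee_pos: [0.4631, 0.1669, 0.1338]
ee_rot: [0.707, 0.707, -0.001, -0.0]
contact_force: [1.1, 0.1, -0.9]
finger_gap: 0.014
grasp_force: 39.2
clock: 16.1
ee_pos: [0.4638, 0.1672, 0.1006]
ee_rot: [0.707, 0.707, 0.001, 0.0]
contact_force: [-3.6, 0.3, 8.7]
finger_gap: 0.0141
grasp_force: 40.3
```

```bash
python3 -m inch '[[0,0,0,0],[0,0,0,0],[0,0,0,0],[0,0,0,0],[0,0,0,0],[0,0,0,0]]' 5
python3 -m inch '[[0,0,-1,0],[0,0,-2,0],[0,0,-3.5,0],[0,0,-5,0],[0,0,-7,0],[0,0,-9,0],[0,0,-11.3,0],[-3,0,-11.3,0],[-7,0,-11.3,0],[-10.7,0,-11.3,0],[-10.7,0,-11.3,0],[-10.7,0,-11.3,0]]'
python3 -m inch '[[0,0,0,0],[0,0,0,0],[0,0,0,0]]' 
python3 - <<'E'
from h import *
im,c=grab('wrist','w10.png');p=env.get_state()['ee_pos'];print(p)
for f in('w1','w10'):
    i=cv2.imread(f'pics/{f}.png');h=cv2.cvtColor(i,cv2.COLOR_BGR2HSV)
    m=cv2.inRange(h,(100,120,40),(125,255,255));m[:,:295]=0;m[:,340:]=0;m[90:]=0
    ys,xs=np.nonzero(m);mt=cv2.inRange(h,(100,120,150),(125,255,255))&m
    k,l,s,ce=cv2.connectedComponentsWithStats(mt);j=1+np.argmax(s[1:,4]);print(f,xs.min(),xs.max(),ys.min(),ys.max(),len(xs),s[j],ce[j])
a,c1=grab('scene','s10.png');b,c2=grab('side','d10.png')
for n,f,bx in(('scene','s10',(275,260,305,300)),('side','d10',(250,148,268,178))):
  for g in(n+'0',f):
    x0,y0,x1,y1=bx;h=cv2.cvtColor(cv2.imread(f'pics/{g}.png'),cv2.COLOR_BGR2HSV)[y0:y1,x0:x1]
    m=cv2.inRange(h,(100,120,40),(125,255,255));ys,xs=np.nonzero(m);print(g,len(xs),xs.mean()+x0,ys.mean()+y0,ys.min()+y0)
E
```

```text
clock: 16.6
ee_pos: [0.4635, 0.167, 0.0997]
ee_rot: [0.707, 0.707, -0.0, -0.0]
contact_force: [0.0, -0.9, -0.1]
finger_gap: 0.0499
grasp_force: 0.0
clock: 17.6
ee_pos: [0.4636, 0.0587, 0.214]
ee_rot: [0.708, 0.706, 0.001, 0.0]
contact_force: [-0.3, 0.6, -0.6]
finger_gap: 0.05
grasp_force: 0.0
clock: 17.85
ee_pos: [0.4635, 0.0609, 0.213]
ee_rot: [0.707, 0.708, 0.0, 0.0]
contact_force: [-0.1, -0.2, 0.4]
finger_gap: 0.0502
grasp_force: 0.0
[0.46345234 0.06087331 0.21289389]
w1 306 328 33 65 582 [307  33  22  24 417] [317.44364508  44.42446043]
w10 307 330 34 66 576 [308  34  22  24 412] [318.58495146  45.94174757]
scene0 33 290.45454545454544 270.57575757575756 268
s10 32 290.71875 270.8125 268
side0 31 258.48387096774195 162.16129032258064 154
d10 31 258.4193548387097 162.0 154
```

The pen is home: its pixels match those before the pick. I'll move above the bar and refine the marker angle.

```bash
python3 -m inch '[[0,0,-2,0],[0,0,-4,0],[0,0.5,-5,0],[-3,1,-5,0],[-6,1.5,-5,-0.03],[-9,2,-5,-0.06],[-12,2.5,-5,-0.09],[-15,3,-5,-0.117],[-18,3.5,-5,-0.117],[-21,4.25,-5,-0.117],[-24,4.25,-5,-0.117],[-27.6,4.25,-5,-0.117]]'
python3 -m inch '[[0,0,0,0],[0,0,0,0],[0,0,0,0],[0,0,0,0]]' 
cat >> h.py <<'E'
YAW=.1165;EX=np.array([np.cos(YAW),np.sin(YAW),0]);EY=np.array([-np.sin(YAW),np.cos(YAW),0])
O=np.array([.5535,-.2095,0]);H=O+.07*EX+[0,0,.085]
def plane(c,u,v,y=.1):
    p,d=ray(c,u,v);t=(y-(p-H)@EY)/(d@EY);q=p+t*d-H
    a=-q@EX;return np.hypot(a,q[2])*1000,np.arctan2(q[2],a)
def mask(im,lo,hi,box):
    x0,y0,x1,y1=box;h=cv2.cvtColor(im,cv2.COLOR_RGB2HSV);m=np.zeros(h.shape[:2],'uint8')
    m[y0:y1,x0:x1]=cv2.inRange(h[y0:y1,x0:x1],lo,hi);return m
E
python3 - <<'E'
from h import *
p=env.get_state()['ee_pos'];print(p)
for n in('scene','wrist','side'):
    im,c=grab(n,n+'11.png')
    m=np.array([proj(c,H+.1*EY-.125*np.cos(t)*EX+[0,0,.125*np.sin(t)]) for t in(0,.6)]);print(n,m.round(1))
    u,v=m[1].astype(int);s=40 if n=='wrist' else 14
    r=mask(im,(0,130,60),(9,255,255),(max(u-s,0),max(v-s,0),u+s,v+s))
    ys,xs=np.nonzero(r);print(len(xs))
    if len(xs):
        print(xs.min(),xs.max(),ys.min(),ys.max(),'centroid',plane(c,xs.mean(),ys.mean()))
        hull=cv2.convexHull(np.c_[xs,ys].astype(np.int32))[:,0]
        R_=np.array([plane(c,*q) for q in hull]);print(R_.round(3).tolist())
E
```

```text
clock: 19.0
ee_pos: [0.5062, -0.2166, 0.2626]
ee_rot: [0.664, 0.748, 0.0, -0.0]
contact_force: [0.8, 0.1, 0.2]
finger_gap: 0.0499
grasp_force: 0.0
clock: 19.33
ee_pos: [0.5062, -0.215, 0.2629]
ee_rot: [0.664, 0.748, 0.0, -0.0]
contact_force: [-1.0, -0.3, 0.2]
finger_gap: 0.0501
grasp_force: 0.0
[ 0.50618899 -0.21496277  0.26287442]
scene [[340.2 199.7]
 [333.4 177.9]]
19
333 338 178 183 centroid (np.float64(126.01924925461152), np.float64(0.5288083985647185))
[[135.836, 0.551], [125.44, 0.489], [121.086, 0.467], [118.192, 0.47], [116.816, 0.5], [120.083, 0.552], [134.74, 0.577], [137.512, 0.572]]
wrist [[311.1  69.8]
 [337.9  61.9]]
450
320 339 43 71 centroid (np.float64(148.09067240576567), np.float64(0.7282976493531406))
[[99.236, 0.091], [99.496, -0.141], [113.38, -0.126], [115.561, -0.021], [116.847, 0.074], [139.502, 0.58], [160.727, 0.764], [193.204, 0.931], [195.168, 0.945], [192.329, 0.966], [189.106, 0.962], [148.907, 0.794]]
side [[312.9 199.6]
 [319.7 171.8]]
6
315 317 172 173 centroid (np.float64(135.53421443625268), np.float64(0.5562641095681906))
[[131.72, 0.556], [137.936, 0.541], [139.327, 0.557], [133.159, 0.573]]
```

```bash
python3 -m inch '[[0,0.03,2.5,0],[0,0.03,5,0],[0,0.03,7.5,0],[0,0.03,9.5,0],[0,0.03,11,0],[0,0.03,12,0],[0,0.03,13,0],[0,0.03,13.7,0],[0,0.03,13.7,0],[0,0.03,13.7,0]]'
python3 -m inch '[[0,0,0,0],[0,0,0,0],[0,0,0,0],[0,0,0,0],[0,0,0,0],[0,0,0,0],[0,0,0,0],[0,0,0,0],[0,0,0,0],[0,0,0,0]]' 0 30
python3 - <<'E'
from h import *
p=env.get_state()['ee_pos'];q=p-H;print(p,[q@EX,q@EY,q[2]])
# arc table, cm, shift from here in tool axes: y=chamber x, z=down
r=np.hypot(.118,.043);a0=np.arctan2(.043,.118)
for t in(.05,.1,.2,.3,.4,.45,.5,.55,.6):
    print(t,round((.118-r*np.cos(a0+t))*100,2),round(-(r*np.sin(a0+t)-.043)*100,2))
# triangulate marker from earlier pictures
S=env.calibration('scene');D=env.calibration('side')
def P(rs):
    x=tri(rs)-H;print('mark',x@EX,x@EY,x[2],np.hypot(x@EX,x[2]),np.arctan2(x[2],-x@EX))
P([ray(S,335.4,180.5),ray(D,316,172.5)])
E
```

```text
clock: 20.32
ee_pos: [0.5065, -0.216, 0.1261]
ee_rot: [0.665, 0.747, 0.0, 0.0]
contact_force: [0.5, 0.7, -0.0]
finger_gap: 0.0501
grasp_force: 0.0
clock: 21.15
ee_pos: [0.5063, -0.216, 0.1258]
ee_rot: [0.665, 0.747, -0.0, -0.0]
contact_force: [-0.9, 0.7, -0.1]
finger_gap: 0.0001
grasp_force: 0.0
[ 0.50629112 -0.21595844  0.12577153] [np.float64(-0.11763958095127436), np.float64(-0.0009272590495831549), np.float64(0.040771530627356375)]
0.05 0.23 -0.58
0.1 0.49 -1.16
0.2 1.09 -2.26
0.3 1.8 -3.3
0.4 2.61 -4.26
0.45 3.05 -4.7
0.5 3.51 -5.13
0.55 3.99 -5.53
0.6 4.49 -5.91
mark -0.11078312848109599 0.10552902623856075 0.06880668756233847 0.1304118928984634 0.555785256101369
```

The gripper closed on nothing. I'll check numerically where the bar is now.

```bash
python3 - <<'E'
from h import *
s=env.get_state();print(s['finger_gap'],s['grasp_force'],s['contact_force'])
a,S=grab('scene','s12.png');b,D=grab('side','d12.png');w,W=grab('wrist','w12.png')
bar=lambda y,t=0:H+y*EY-(.118*np.cos(t)-.043*np.sin(t))*EX+[0,0,.118*np.sin(t)+.043*np.cos(t)]
for n,c in(('scene',S),('side',D),('wrist',W)):
    print(n,[proj(c,bar(y)).round(1).tolist() for y in(-.04,0,.04)],'tcp',proj(c,s['ee_pos']).round(1))
for f in('side0','side11','d12'):
    g=cv2.imread(f'pics/{f}.png').max(2);print(f)
    for v in range(180,224,2): print(v,''.join('#' if x<60 else '+' if x<110 else '.' for x in g[v,318:372]))
E
```

```text
5.1507540301513985e-05 0.0 [-0.89318324  0.68010771 -0.14678766]
scene [[355.8, 156.4], [351.1, 164.7], [346.2, 173.4]] tcp [351.  165.1]
side [[353.4, 202.3], [341.6, 196.4], [330.5, 191.0]] tcp [341.9 197.4]
wrist [[317.6, 309.6], [317.5, 243.6], [317.4, 168.0]] tcp [318.2 243.4]
side0
180 ++++++.........................+++++++++..............
182 .++++++++.....................++++++..................
184 ....++++++++..................++..+...................
186 ........+++++++...............++.++...................
188 ...........++++++++...........+.......................
190 ............++++++++++.........................++++...
192 ............+####++++.................................
194 ............+##++###++.............................+++
196 ............+#+....++###+++...........................
198 ............+#+.......+++###+++.......................
200 ............+#+............++###+++...................
202 ............+#+................++###++................
204 ............+#+...................+##+................
206 ............+++....................+#+..
[... 2393 characters left out ...]
.........+#+............++###++....................
202 ............+#+................++###++................
204 ............+#+...................++#+................
206 ............+++....................+#+................
208 ...................................+#+................
210 ...................................+#+................
212 ..................................+##+................
214 ..................................+##+................
216 ..................................+#+.................
218 ..................................+++.................
220 ...................+..................................
222 ...................+++++..............................
```

```bash
python3 - <<'E'
from h import *
s=env.get_state();print('tips',env.tips_ahead,s['joint_pos'])
a=cv2.imread('pics/side11.png').astype(int);b=cv2.imread('pics/d12.png').astype(int)
d=abs(a-b).max(2)
for v in range(176,206,2): print(v,''.join('#' if x>60 else '+' if x>20 else '.' for x in d[v,318:372]))
g=cv2.imread('pics/w12.png').max(2)
for v in range(120,330,6): print(v,''.join('#' if x<50 else '+' if x<110 else '.' for x in g[v,260:380:2]))
E
```

```text
tips 0.017 [-4.69728869e-01  3.87214375e-01  1.61665508e+00 -1.24588900e-05
  1.13777311e+00 -5.86738320e-01]
176 ..................+##########++.......................
178 ...................+#########++.......................
180 ...................+#########+++......................
182 ..................+##########++.......................
184 ..................+##########++.......................
186 ..................+##########+........................
188 ...................++########+........................
190 ......................++++##++........................
192 .........................+............................
194 ......................................................
196 ......................................................
198 ......................................................
200 ......................................................
202 ......................................................
204 ......................................................
120 ....+++.....................................................
126 .....++.............................
[... 1469 characters left out ...]
....#######+++++++####+++++++#######..............
270 .......+++...+#######+++++++####+++++++#######+.............
276 .......+++...########+++++++####+++++++########.............
282 ............#############+.+####+.+#############............
288 .........+#################+####+#################+.........
294 .......+############################################+.......
300 ############################################################
306 ############################################################
312 ############################################################
318 ############################################################
324 ############################################################
```

Both views show that the closed fingertips ended above the bar, at about TCP height rather than 17 mm beyond it. I'll reopen, go lower and close again.

```bash
python3 -m inch '[[0,0,0,0],[0,0,0,0],[0,0,0,0],[0,0,0,0],[0,0,0,0],[0,0,0,0],[0,0,0.5,0],[0,0,1,0],[0,0,1.5,0],[0,0,2,0],[0,0,2.2,0],[0,0,2.2,0]]' 5
python3 -m inch '[[0,0,0,0],[0,0,0,0],[0,0,0,0],[0,0,0,0],[0,0,0,0],[0,0,0,0],[0,0,0,0],[0,0,0,0],[0,0,0,0]]' 0 30
python3 - <<'E'
from h import *
s=env.get_state();print(s['ee_pos'],s['finger_gap'],s['grasp_force'],s['contact_force'])
b,D=grab('side','d13.png');w,W=grab('wrist','w13.png')
d=abs(cv2.imread('pics/side11.png').astype(int)-b[:,:,::-1]).max(2)
for v in range(180,224,2): print(v,''.join('#' if x>60 else '+' if x>20 else '.' for x in d[v,318:372]))
E
```

```text
clock: 22.3
ee_pos: [0.506, -0.2158, 0.103]
ee_rot: [0.665, 0.747, -0.0, -0.001]
contact_force: [0.1, -0.0, 0.2]
finger_gap: 0.0498
grasp_force: 0.0
clock: 23.05
ee_pos: [0.5064, -0.216, 0.1041]
ee_rot: [0.665, 0.747, 0.0, 0.0]
contact_force: [-2.1, 0.5, 5.7]
finger_gap: 0.0084
grasp_force: 29.9
[ 0.50636007 -0.21604129  0.10406554] 0.00837766863844327 29.905714094638824 [-2.07102031  0.4665827   5.70973457]
180 ........+########################+++..................
182 ..........+###################++++....................
184 .............++###############++++....................
186 ................+############++++.....................
188 .................++##########++++.....................
190 .................+++++++++######+.....................
192 ..................+++###########+.....................
194 .....................++++#######+.....................
196 .................++++..++.+####+......................
198 ..................+###+.++...++.......................
200 ....................++++++............................
202 ......................................................
204 ......................................................
206 ......................................................
208 ......................................................
210 ....+++++++++.........................................
212 ........++++#+++......................................
214 ............+++++.....................................
216 ......................................................
218 .....................++++++...........................
220 ......................++++++..........................
222 ......................................................
```

The bar is gripped (gap 8.4 mm, 30 N). Raising along the arc.

```bash
python3 -m inch '[[0,0.23,-0.58,0],[0,0.49,-1.16,0],[0,0.78,-1.72,0],[0,1.09,-2.26,0],[0,1.43,-2.8,0],[0,1.8,-3.3,0],[0,2.2,-3.79,0],[0,2.61,-4.26,0],[0,3.05,-4.7,0],[0,3.05,-4.7,0],[0,3.05,-4.7,0],[0,3.05,-4.7,0]]'
python3 - <<'E'
from h import *
s=env.get_state();print(s['ee_pos'],s['finger_gap'],s['grasp_force'],s['contact_force'])
a,S=grab('scene','s14.png');b,D=grab('side','d14.png');w,W=grab('wrist','w14.png')
for t in(.4,.45,.5,.55): print(t,[proj(c,H+.1*EY-.125*np.cos(t)*EX+[0,0,.125*np.sin(t)]).round(1).tolist() for c in(S,D,W)])
def show(i,box):
    x0,y0,x1,y1=box;h=cv2.cvtColor(i,cv2.COLOR_RGB2HSV)
    for v in range(y0,y1): print(v,''.join('R' if (q[0]<10 or q[0]>172) and q[1]>120 and q[2]>50 else 'Y' if 20<q[0]<35 and q[1]>110 and q[2]>80 else '#' if q[2]<90 else '.' for q in h[v,x0:x1]))
show(a,(318,168,348,205));show(b,(300,160,340,205))
m=mask(w,(20,110,80),(35,255,255),(0,0,640,250));ys,xs=np.nonzero(m);print('wY',len(xs),xs.min(),xs.max(),ys.min(),ys.max()) if len(xs) else 0
m=mask(w,(0,130,60),(9,255,255),(0,0,640,250));ys,xs=np.nonzero(m);print('wR',len(xs),xs.min(),xs.max(),ys.min(),ys.max()) if len(xs) else 0
E
```

```text
clock: 24.15
ee_pos: [0.5359, -0.2126, 0.1522]
ee_rot: [0.665, 0.747, -0.001, -0.001]
contact_force: [-14.5, -0.7, 11.4]
finger_gap: 0.0083
grasp_force: 29.9
[ 0.53587093 -0.21262521  0.15219221] 0.008317534352877725 29.928674697875977 [-14.47024057  -0.6580078   11.4202845 ]
0.4 [[337.4, 185.4], [316.0, 181.0], [263.2, 40.0]]
0.45 [[336.6, 183.5], [316.8, 178.7], [266.6, 38.0]]
0.5 [[335.6, 181.6], [317.7, 176.3], [270.9, 35.8]]
0.55 [[334.6, 179.7], [318.7, 174.1], [276.2, 33.6]]
168 ......................###.....
169 .......................###....
170 .......................###....
171 ..............................
172 ..............................
173 ..............................
174 ..............................
175 ..............................
176 ................#.............
177 ..............................
178 ..................#RR.........
179 ................RRRRR.........
180 ...............RRRRR..........
181 ...............RRRRR..........
182 ...............RRRR.###.......
183 ....YYYYYYYYYY.RRR............
184 ...YYYYYYYY..........#........
185 ..............
[... 2050 characters left out ...]
..........................
191 ........................................
192 ........................................
193 ........................................
194 ........................................
195 ........................................
196 ........................................
197 ........................................
198 ........................................
199 ........................................
200 ........................................
201 ........................................
202 ........................................
203 ........................................
204 ........................................
wY 1465 207 361 52 249
wR 1346 251 287 0 49
```

```bash
python3 -m inch '[[0,-0.1,-0.1,0],[0,-0.2,-0.2,0],[0,-0.2,-0.2,0],[0,-0.2,-0.2,0]]'
cat > an.py <<'E'
from h import *
s=env.get_state();p=s['ee_pos'];print(p,s['finger_gap'],s['grasp_force'],s['contact_force'])
a,S=grab('scene','sc.png');w,W=grab('wrist','wc.png')
m=mask(a,(20,100,80),(36,255,255),(310,165,345,200));ys,xs=np.nonzero(m)
for y in(.092,.1):
    q=np.array([plane(S,u,v,y) for u,v in zip(xs,ys)]);print('Y',len(xs),q[:,0].min(),q[:,0].max(),'theta mean/med',q[:,1].mean(),np.median(q[:,1]),np.polyfit(q[:,0],q[:,1],1))
m=mask(a,(0,120,50),(10,255,255),(325,170,345,190));ys,xs=np.nonzero(m)
q=np.array([plane(S,u,v,.1) for u,v in zip(xs,ys)]);print('R',len(xs),q.mean(0))
h=cv2.cvtColor(w,cv2.COLOR_RGB2HSV)
for v in range(0,130,3): print(v,''.join('R' if (q[0]<10 or q[0]>172) and q[1]>120 and q[2]>50 else 'Y' if 20<q[0]<35 and q[1]>110 and q[2]>80 else '#' if q[2]<70 else '.' for q in h[v,230:400:2]))
E
python3 an.py
```

```text
clock: 24.63
ee_pos: [0.5355, -0.2126, 0.1523]
ee_rot: [0.665, 0.747, 0.0, 0.001]
contact_force: [9.0, -3.8, -11.2]
finger_gap: 0.0083
grasp_force: 29.7
[ 0.53545988 -0.21257005  0.15225039] 0.008317399212403464 29.691432416439056 [  8.97026469  -3.8244023  -11.23322649]
Y 18 71.93650482828347 103.46359793400575 theta mean/med 0.42690082907528765 0.4287964858292044 [-5.10077066e-05  4.31323576e-01]
Y 18 78.29680547044828 109.47166065197952 theta mean/med 0.49011201189744025 0.4881124600621459 [-0.00070074  0.55522564]
R 24 [125.25417154   0.52700472]
0 .............RRRRRRRRRRRRRR..........................................................
3 .............RRRRRRRRRRRRRR..........................................................
6 .............RRRRRRRRRRRRRR..........................................................
9 .............RRRRRRRRRRRRRR.................................####.....................
12 .............RRRRRRRRRRRRRR........................#####....####.....................
15 .............RRRRRRRRRRRRRR.................#####..#####...#####.....................
18 ..........
[... 2678 characters left out ...]
......................................................................
111 .....................................................................................
114 .....................................................................................
117 .....................................................................................
120 .....................................................................................
123 .....................................................................................
126 .....................................................................................
129 .....................................................................................
```

```bash
cat > tr.py <<'E'
from h import *
b,D=grab('side');a,S=grab('scene');w,W=grab('wrist')
def cen(i,box,n):
    m=mask(i,(0,100,50),(10,255,255),box)|mask(i,(170,100,50),(179,255,255),box);k,l,s,c=cv2.connectedComponentsWithStats(m)
    j=1+np.argmax(s[1:,4]);x,y,ww,h,_=s[j];print(n,s[j],c[j]);return (x+(ww-1)/2,y+(h-1)/2),c[j]
s1=cen(a,(325,170,345,190),'S');d1=cen(b,(305,165,328,182),'D');w1=cen(w,(230,0,310,52),'W')
def P(n,*rs):
    x=tri(rs);y=x-H;print(n,(y@EX).round(4),(y@EY).round(4),y[2].round(4),'r',np.hypot(y@EX,y[2]).round(4),'th',np.arctan2(y[2],-y@EX).round(4),[ (proj(c,x)-q).round(1).tolist() for c,q in((S,s1[0]),(D,d1[0]))])
for k in(0,1):
    P('SD',ray(S,*s1[k]),ray(D,*d1[k]));P('SW',ray(S,*s1[k]),ray(W,*w1[k]));P('DW',ray(D,*d1[k]),ray(W,*w1[k]));P('all',ray(S,*s1[k]),ray(D,*d1[k]),ray(W,*w1[k]))
for t in(.44,.453,.47): print('tip',t,proj(W,H+.0953*EY-.125*np.cos(t)*EX+[0,0,.125*np.sin(t)]),proj(S,H+.0953*EY-.125*np.cos(t)*EX+[0,0,.125*np.sin(t)]))
h=cv2.cvtColor(b,cv2.COLOR_RGB2HSV)[168:178,308:328]
for r in h: print([f'{q[0]}/{q[1]}/{q[2]}' for q in r[4:14]])
# fixed check: pan corner / stud colour residuals
for nm,P0 in(('g',(.450,-.1665,.048)),('y',(.4624,-.2753,.048))): print(nm,proj(S,P0),proj(D,P0))
E
python3 tr.py
```

```text
S [332 178   8   6  28] [335.35714286 180.57142857]
D [314 171   5   4  13] [316.         172.53846154]
W [ 251    0   38   50 1381] [267.88703838  25.04561912]
SD -0.111 0.1054 0.0688 r 0.1306 th 0.5553 [[-0.0, -0.0], [-0.0, 0.0]]
SW -0.11 0.1034 0.0666 r 0.1286 th 0.5449 [[-0.1, 0.0], [0.8, 1.0]]
DW -0.1103 0.104 0.0689 r 0.13 th 0.558 [[-0.1, -0.4], [0.5, 0.1]]
all -0.1104 0.1043 0.0683 r 0.1298 th 0.554 [[-0.1, -0.2], [0.4, 0.3]]
SD -0.1107 0.1056 0.0686 r 0.1303 th 0.555 [[-0.2, 0.0], [-0.0, 0.1]]
SW -0.1102 0.1034 0.0665 r 0.1287 th 0.5431 [[-0.1, 0.1], [0.7, 1.1]]
DW -0.1108 0.1036 0.069 r 0.1306 th 0.5571 [[0.2, -0.5], [0.4, 0.1]]
all -0.1106 0.1043 0.0682 r 0.1299 th 0.5527 [[-0.0, -0.2], [0.4, 0.4]]
tip 0.44 [267.02215867  49.14636619] [337.41724968 182.75255949]
tip 0.453 [268.02293234  48.7076314 ] [337.18610358 182.26392789]
tip 0.47 [269.42307445  48.1264225 ] [336.87277194 181.62487492]
['30/7/143', '66/10/131', '50/6/139', '30/5/150', '40/5/146', '65/12/133', '70/11/135', '38/7/143', '30/6/136', '45/4/128']
['40/5/143', '54/10/131', '24/9/138', '15/13/152', '10/10/147
[... 472 characters left out ...]
 '1/146/131', '0/162/137', '0/164/137', '1/134/126', '2/78/125', '5/36/136', '10/16/147']
['30/5/108', '10/21/107', '3/51/115', '0/73/125', '1/95/129', '1/111/126', '1/110/121', '1/93/124', '2/61/133', '5/32/144']
['30/10/105', '30/5/107', '10/13/117', '2/28/126', '2/40/126', '0/43/118', '2/44/116', '2/51/126', '3/49/135', '5/32/142']
['21/18/102', '30/10/106', '30/5/113', '8/9/116', '6/11/114', '0/7/111', '10/7/114', '10/12/130', '10/16/141', '13/12/146']
['23/20/103', '21/18/102', '24/12/104', '30/5/108', '60/2/111', '75/5/110', '75/5/112', '30/4/122', '40/6/134', '20/5/141']
g [359.67479733 202.87391178] [310.47611863 224.06814227]
y [371.46628889 178.88187465] [340.14852522 242.67211755]
```

```bash
python3 -m inch '[[0,0.2,-0.1,0],[0,0.4,-0.25,0],[0,0.6,-0.4,0],[0,0.8,-0.57,0],[0,1.04,-0.75,0],[0,1.04,-0.75,0],[0,1.04,-0.75,0],[0,1.04,-0.75,0]]'
python3 an.py | head -70 | cut -c1-75 | grep -v '^[6-9][0-9] \|^1[0-9][0-9] '; python3 - <<'E'
from h import *
s=env.get_state();p=s['ee_pos'];d=p-[.5063,-.2160,.1041];dx=d@EX;L=np.hypot(dx,d[2]);print('theta chord',2*np.arcsin(L/2/.1256),'dir',np.arctan2(dx,d[2])*2-2*np.arctan2(.043,.118))
q=p+[0,0,.024]-H;print(np.hypot(q@EX,q[2]),np.arctan2(q[2],-q@EX)-np.arctan2(.043,.118))
E
```

```text
clock: 25.55
ee_pos: [0.545, -0.2115, 0.1611]
ee_rot: [0.665, 0.747, -0.0, 0.0]
contact_force: [-4.3, -1.7, 3.5]
finger_gap: 0.0084
grasp_force: 30.7
[ 0.54504398 -0.21147383  0.16108201] 0.008351267021491674 30.7423701882362
Y 25 72.0740095447996 115.4075627221769 theta mean/med 0.5310632601481762 0
Y 25 78.91031966015808 121.81782048734559 theta mean/med 0.5830804719213423
R 25 [126.66668027   0.52958105]
0 .........................................................................
3 .....RRRRRRRRRRR.........................................................
6 ....RRRRRRRRRRRRR........................................................
9 ....RRRRRRRRRRRRR........................................................
12 ....RRRRRRRRRRRRR.......................................................
15 .....RRRRRRRRRRRR............................####.......................
18 .....RRRRRRRRRRRR.....................####...####.......................
21 ....RRRRRRRRRRRRR..............#####..####...####.......................
24 ...RRRRRRRRRRRRR####.....#####.#####.#####.....##.......................
27 ..
[... 222 characters left out ...]

36 ##.RRRRRR########.......................................................
39 .#RRRRRRRRRRR#..........................................................
42 .#RRRRRRRRRRRRRRRRRR....................................................
45 .##RRRRRRRRRRRRRRRRR....................................................
48 ###RRRRRRRRRRRRRRRRR....................................................
51 #####..RRRRRRRRRRRRR....................................................
54 .########.......YYYYYYYYYYYYYYYYYYYYY...YYYYYYYYYY......................
57 .#########......YYYYYYYYYYYYYYYYYYYYYYYYYYYYYYYYYYYYYYYYYYYYY...........
theta chord 0.5572009637496295 dir 0.500948802475209
0.12730666682636635 0.5555750073385195
```

The pointer angle is about 0.555 rad from both arm motion and the camera, and the marker triangulates to 0.553 rad. The grip is steady and the forces are small. I'll settle briefly, then hand in.

```bash
python3 -m inch '[[0,0,0,0],[0,0,0,0],[0,0,0,0],[0,0,0,0],[0,0,0,0],[0,0,0,0]]'; python3 tr.py | grep -E '^(all|SW|SD|DW)'; python3 -c "
from station import env
print(env.hand_in())"
```

```text
clock: 26.15
ee_pos: [0.545, -0.2115, 0.1611]
ee_rot: [0.665, 0.747, -0.0, 0.0]
contact_force: [-4.1, -2.1, 3.6]
finger_gap: 0.0079
grasp_force: 30.7
SD -0.1123 0.106 0.0701 r 0.1324 th 0.5581 [[-0.1, -0.1], [-0.1, 0.1]]
SW -0.1106 0.104 0.0672 r 0.1294 th 0.5463 [[-0.5, 0.0], [0.9, 1.3]]
DW -0.1103 0.1053 0.0696 r 0.1305 th 0.563 [[-0.7, -0.4], [0.7, 0.2]]
all -0.1111 0.1051 0.0693 r 0.1309 th 0.5578 [[-0.4, -0.2], [0.5, 0.4]]
SD -0.112 0.1069 0.0702 r 0.1322 th 0.5599 [[-0.3, 0.0], [-0.2, -0.1]]
SW -0.1106 0.1038 0.0674 r 0.1295 th 0.5472 [[-0.5, -0.0], [1.0, 1.2]]
DW -0.1114 0.1049 0.0699 r 0.1315 th 0.5607 [[-0.3, -0.4], [0.5, 0.2]]
all -0.1113 0.1053 0.0694 r 0.1312 th 0.5575 [[-0.4, -0.2], [0.4, 0.4]]
the job is handed in; nothing more can be done
None
```

Job handed in (no verdict returned): both studs were pressed about 3 mm with the flap shut, the pen is back home in its stand, and the gripper is holding the flap at about 0.555 rad against a marker measured at 0.55–0.56 rad.

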